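# Sort the glass pieces on the marver

### The job

Put the four loose pieces of cobalt-blue glass away where each belongs: the long square-sectioned bar flat in the long tray, the domed paperweight flat in the round pan, the bottle stopper in the square tray, standing on its head as it does now, and the flat slab slid in under the low shelf, long way in, until its end meets the stop at the back. Don't shift or knock over the little lidded jar or the cork plug standing among them.

Things in the scene. Friction and masses are not known exactly. Their poses are not given: they have to be found in the camera images.
- bar: cobalt-blue glass bar lying flat, 120 long (x) by 36 wide (y) by 36 high (z), 0.29 to 0.45 kg; origin at the centre of its underside
- weight: cobalt-blue glass paperweight, round, 60 diameter, straight sides up to 24 high, then domed to 40 high; about 0.2 kg; origin at the centre of its flat underside, z up
- stopper: cobalt-blue glass bottle stopper standing upside down on its round head: head 44 diameter and 14 high, then a stem of 21 diameter rising to 52 high; about 0.09 kg; origin at the centre of its underside, z up
- slab: flat cobalt-blue glass slab, 120 long (x) by 60 wide (y) by 12 thick (z), about 0.2 kg; origin at the centre of its underside
- long_tray: fixed green sheet-metal tray, the long one: 150 (x) by 70 (y) outside, 144 by 64 inside, walls 3 thick, rim 15 above the bench, floor 3 above the bench; origin at the centre of its underside. Its long side lies roughly across the bench
- round_pan: fixed green round pan, 96 diameter outside, 90 inside, rim 14 above the bench, floor 3 above the bench; origin at the centre of its underside
- square_tray: fixed green square tray, 78 by 78 outside, 72 by 72 inside, rim 15 above the bench, floor 3 above the bench; origin at the centre of its underside
- rack: fixed green low shelf: deck 90 deep (x), 102 wide (y), 20 to 25 above the bench, thin glass rods on it (to 33 high). Bay beneath: 84 wide, 20 high, floored by the bench, open in front (x = -45, towards the robot), closed by a stop at x = +35. Origin under the deck's centre at bench height; x points into the bay. The slab at home has its centre at x = -25 and sticks out 40
- jar: bystander: little lidded jar, 28 diameter, 46 high, standing loose; origin at the centre of its underside; stays where it is (within 20 mm)
- plug: bystander: cork plug, 32 diameter, 30 high, standing loose; origin at the centre of its underside; stays where it is (within 20 mm)
There are look-alikes about, which are no part of the job. Leave any black or pink look-alike of the round_pan alone.

How it is judged:
By the outcome, as a careful person would: the job done as asked, in the order asked, and still so for the second after the job is handed in, with the robot touching nothing.
It also fails if it takes over 115 s, if anything falls off the work surface, if the arm or the gripper's body presses on something with over 40 N, if the wrist force passes 120 N, or if a joint passes its speed limit or range.

### The arm

A 6-joint arm with a two-finger parallel gripper is mounted at the origin on the work surface. World frame = base frame: x ahead of the robot, y to its left, z up, the work surface at z = 0. Lengths are in m, angles in rad, forces in N, time in s.
With the tool pointing down it reaches from about 0.225 to 0.725 m from the base axis. Payload 3.1 kg.
Tool frame: the origin (TCP) lies midway between the tips of the shut fingers; the grasp point (between the pads) lies 19 mm behind it; z points along the fingers, y is the line along which they close (so a half turn about z gives the same grasp; the last joint's range is limited). The gripper opens to 85 mm and grips with 20 to 120 N. Pads are 22 mm wide; open, the fingers measure 114 mm over their backs; the gripper's body (76 mm by 85 mm) begins 54 mm behind the grasp point. The pads swing forward as they close: fully open they stand 13 mm farther back than shut.
Start: joints at [-1.331, 0.048, 0.099, 1.622, 0, 1.443], TCP at [0.189, -0.49, 0.231] pointing down, gripper open.
Joint ranges: [-2.91, 2.91], [-0.99, 1.94], [-1.21, 1.42], [-2.12, 2.29], [-1.49, 1.47], [-3.14, 3.14]. Speed limits (rad/s): [2.79, 2.79, 3.14, 3.14, 3.14, 3.14].

### API

Orientations are given as a rotation vector (axis times angle).
In Python, from rig import sensors, imaging, workorder, nets gives the robot as it stands.
- The arm moves only by the shell command python3 -m inch 'ROWS'. ROWS is text: rows parted by semicolons, each of 7 numbers parted by spaces: the opening, from 0 (shut) to 1 (fully open), then the shift along the tool's x, y, z in units of 0.15 m (1.0 is 0.15 m), then the turn, a rotation vector about the tool's x, y, z in units of pi/2 rad (1.0 is pi/2 rad). In form: fingers tx ty tz rx ry rz; .... A call has 1 to 20 rows; each row is the pose to reach, as a shift and turn from the pose commanded when the call began, along the tool's axes at that moment; what a row does not reach only later rows make up. A row lasts 1/10 s, in which the tool goes at most 50 mm and 8.59 degrees, less where a joint would pass 70% of its speed; a pose out of reach is approached as far as the arm can. A call with a number of a shift or a turn outside -1 to 1 is refused whole. A call with a gripper value outside its range is refused whole. The fingers move at their own pace and stop on an object; the grip force is fixed at half the most. Time passes only in rows, so rows that repeat a pose let the fingers close. It gives the time, the measured TCP pose, the force, the opening and the grip force at its end, in the units of the state.
- sensors.read_state(): the state, without advancing time (a new reading comes with each control period).
- imaging.snapshot(name): name is "scene" or "top" or "wrist"; returns a dict with "img" (400x640x3 uint8, red, green, blue), "vertical_fov" (degrees; the focal length in pixels is half the picture's height over the tangent of half this angle, whatever the lens; pixels are square), "cx", "cy" (the principal point, pixels), "R" (3x3) and "t" (3): a world point X has camera coordinates R X + t. Camera axes: x right, y down, z forward; pixel columns grow to the right and rows downward; lengths in m; the calibration is good to about 2 mm. A picture is of the moment at which its call begins. There is no depth.
- workorder.finish_job(): hands the job in; it is judged then, once.
Trained networks look in the newest picture that a camera, given by its name, has taken for a name from the list of things; names that differ only in an ending like _2 or _b are one class to them, and where a whole thing is asked for, a point or a joint stands for the part that bears it (a point fixed in the world has none). Each returns a list of dicts, best first, with "score" (0 to 1); they miss things now and then, are a little off and sometimes report something else, mostly with a low value. They report only what shows in the picture. A call takes as long as a camera call. They do not tell look-alikes from the thing itself.
- nets.search_frame(camera, label): "xyz" ([x, y, z] in m, in the coordinates of the camera as it stood for that picture, good to about 4 mm: the middle of the surface that is visible of it).
The state is a dict: "t": time; "joints": joint angles; "dq": joint speeds; "joint_torque": joint torques, N m; "position": TCP position; "ee_rot": TCP orientation; "ft_force": force on the tool from outside, world axes, zero at the start; "torque": the same for the moment, N m; "opening": opening from 0.0 (shut) to 1.0 (fully open); "finger_force": force on a finger pad.
Only numpy, scipy, OpenCV 4.12 (cv2) and the standard library are available. Lean on these libraries where they do the work, as an engineer would, in place of code of your own. Each camera call takes 0.05 s, during which the arm holds its last target. There are 200 camera calls.

## Working session

There is one attempt and no reset: what is moved stays moved. The work goes in short steps, Python scripts to look and compute and a shell command to move; the robot and the scene stay as the last step left them, time stands still between calls to the robot, and variables do not carry over. Pictures are saved under pics/ and viewed, at most 14 in all, crops included, and the job is handed in when it is done.

```bash
ls; mkdir -p pics
cat > h.py <<'E'
import numpy as np, cv2
from rig import sensors, imaging, workorder, nets
def snap(n,save=None):
    s=imaging.snapshot(n)
    if save: cv2.imwrite('pics/'+save,cv2.cvtColor(s['img'],cv2.COLOR_RGB2BGR))
    return s
def f(s): return 200/np.tan(np.radians(s['vertical_fov'])/2)
def proj(s,X):
    c=np.array(s['R'])@X+s['t']; return f(s)*c[:2]/c[2]+[s['cx'],s['cy']]
def back(s,u,v,z):
    R=np.array(s['R']); d=R.T@np.array([(u-s['cx'])/f(s),(v-s['cy'])/f(s),1]); o=-R.T@np.array(s['t'])
    return o+d*(z-o[2])/d[2]
def w(s,c): return np.array(s['R']).T@(np.array(c)-s['t'])
E
python3 - <<'E'
from h import *
for n in ['scene','top']:
    s=snap(n,n+'0.png'); print(n,s['vertical_fov'],np.round(-np.array(s['R']).T@s['t'],3))
    for l in ['bar','weight','stopper','slab','long_tray','round_pan','square_tray','rack','jar','plug']:
        print(l,[(np.round(w(s,d['xyz']),3).tolist(),round(d['score'],2)) for d in nets.search_frame(n,l)][:4])
print(sensors.read_state())
E
```

```text
pics
scene 57.083563639012716 [0.992 0.51  0.524]
bar [([0.501, 0.12, 0.031], 0.62), ([0.389, 0.222, 0.025], 0.19)]
weight [([0.432, 0.322, 0.034], 0.56)]
stopper [([0.489, -0.1, 0.019], 0.54)]
slab [([0.418, -0.326, 0.014], 0.63)]
long_tray [([0.612, 0.333, 0.005], 0.92)]
round_pan [([0.642, -0.121, 0.001], 0.9), ([0.721, -0.279, 0.001], 0.79), ([0.648, -0.48, 0.0], 0.77), ([0.389, -0.212, 0.006], 0.58)]
square_tray [([0.5, 0.121, 0.033], 0.28)]
rack [([0.605, -0.293, 0.026], 0.71)]
jar []
plug [([0.39, 0.224, 0.022], 0.75), ([0.658, 0.103, 0.001], 0.44), ([0.503, 0.12, 0.033], 0.2)]
top 56.43392633138865 [ 0.32  -0.051  1.065]
bar [([0.486, 0.11, 0.034], 0.89)]
weight [([0.411, 0.312, 0.039], 0.74)]
stopper [([0.477, -0.11, 0.019], 0.51)]
slab [([0.408, -0.33, 0.01], 0.88)]
long_tray [([0.611, 0.328, 0.002], 0.74)]
round_pan [([0.644, -0.118, 0.008], 0.77), ([0.646, -0.477, 0.004], 0.74), ([0.726, -0.27, 0.003], 0.67)]
square_tray [([0.658, 0.111, 0.002], 0.8)]
rack [([0.59, -0.309, 0.023], 0.78)]
jar []
plug []
{'t': 1.1, 'joints': array([-1.33081187e+00,  4.79963192e-02,  9.92207241e-02,  1.62200162e+00,
        1.89858787e-05,  1.44303100e+00]), 'dq': array([ 0.00034293, -0.00025989, -0.00047323, -0.00127177, -0.0011655 ,
       -0.00059552]), 'joint_torque': array([-1.61824864e-04, -3.38654816e+01,  3.20165706e+01,  1.33734313e-03,
       -1.87953196e-04, -2.40100974e-06]), 'position': array([ 0.1887572 , -0.48989422,  0.23132388]), 'ee_rot': array([3.08861582e+00, 5.74407092e-01, 3.14595336e-05]), 'ft_force': array([-0.93951174,  0.09167509,  0.01678024]), 'torque': array([ 0.02188013, -0.06969896, -0.03879928]), 'finger_force': 0.0, 'opening': 1.0018943514775767}
```

View pics/top0.png

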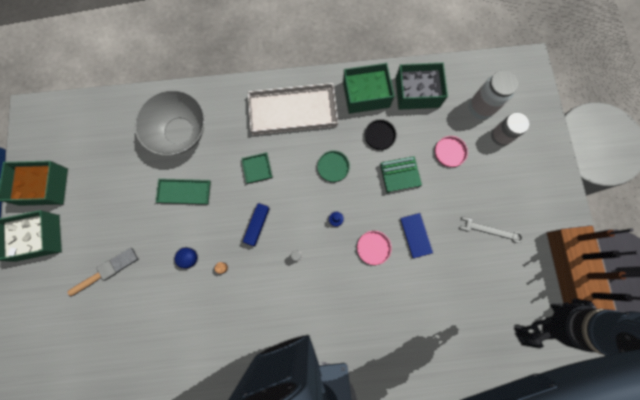

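View pics/scene0.png

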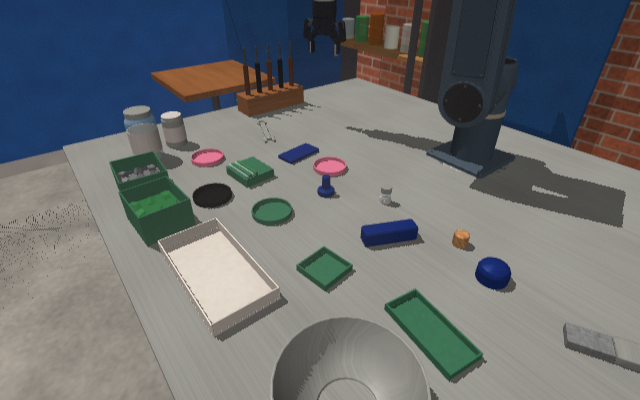

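```bash
cat >> h.py <<'E'
def masks(img):
    hsv=cv2.cvtColor(img,cv2.COLOR_RGB2HSV)
    b=cv2.inRange(hsv,(108,140,40),(130,255,255)); g=cv2.inRange(hsv,(60,80,30),(95,255,255))
    return b,g
def rects(s,m,z,amin=80):
    out=[]
    for c in cv2.findContours(m,cv2.RETR_EXTERNAL,cv2.CHAIN_APPROX_NONE)[0]:
        if cv2.contourArea(c)<amin: continue
        P=np.array([back(s,*p[0],z)[:2] for p in c]).astype(np.float32)
        if not len(P)<5:
            (x,y),(a,b),t=cv2.minAreaRect(P*1000)
            if a<b: a,b,t=b,a,t+90
            out.append([round(float(v),1) for v in (x,y,a,b,(t+90)%180-90)]+[cv2.boundingRect(c)])
    return out
E
python3 - <<'E'
from h import *
s=snap('top'); b,g=masks(s['img']); 
print(s['cx'],s['cy'])
print('blue z=.03');[print(r) for r in rects(s,b,.03)]
print('blue z=.012');[print(r) for r in rects(s,b,.012)]
print('green z=.015');[print(r) for r in rects(s,g,.015)]
s=snap('scene');b,g=masks(s['img']); 
print('blue0');[print(r) for r in rects(s,b,.012)]
print('green');[print(r) for r in rects(s,g,.015)]
s=snap('wrist','w0.png');print(s['vertical_fov'],s['cx'],s['cy'],-np.array(s['R']).T@s['t'],s['R'])
E
```

```text
321.8390280892442 196.62535315853586
blue z=.03
[414.2, 314.1, 53.8, 52.2, -49.0, (175, 248, 22, 20)]
[407.3, -324.3, 110.0, 53.6, 8.4, (402, 215, 29, 42)]
[476.5, -107.9, 34.1, 30.9, -6.5, (330, 213, 12, 13)]
[485.9, 115.6, 113.7, 33.6, -25.8, (244, 204, 24, 41)]
blue z=.012
[415.8, 320.4, 54.7, 53.1, -49.0, (175, 248, 22, 20)]
[408.8, -329.0, 112.0, 54.5, 8.4, (402, 215, 29, 42)]
[479.2, -108.9, 34.7, 31.4, -6.5, (330, 213, 12, 13)]
[488.8, 118.5, 115.7, 34.1, -25.8, (244, 204, 24, 41)]
green z=.015
[527.2, 753.5, 164.5, 128.4, -84.9, (0, 211, 61, 50)]
[606.3, 320.5, 146.8, 66.2, 82.1, (157, 180, 53, 24)]
[679.1, 755.2, 192.0, 125.8, 83.8, (0, 162, 67, 43)]
[586.5, -312.2, 102.1, 81.8, -84.8, (381, 159, 40, 33)]
[654.1, 104.5, 74.7, 73.5, 7.9, (243, 154, 28, 29)]
[634.6, -118.1, 88.7, 85.4, -6.2, (318, 152, 30, 30)]
[863.4, -418.3, 147.6, 143.9, 86.8, (397, 64, 50, 45)]
[873.7, -255.6, 143.1, 142.1, -86.9, (344, 64, 50, 49)]
blue0
[413.6, 316.2, 89.3, 58.6, 21.8, (475, 258, 36, 31)]
[480.2, 110.7, 133.5, 66.5, -25.2, (361, 220, 57, 27)]
[413.8, -328.1, 117.9, 55.6, 8.3, (279, 144, 
[... 172 characters left out ...]
3)]
[-1988.3, -2935.9, 1733.4, 65.8, 49.0, (336, 0, 7, 21)]
[-1014.9, -2397.0, 3729.9, 503.9, 56.4, (262, 0, 79, 88)]
[-107.4, -3384.0, 5264.8, 2303.6, 87.9, (0, 0, 279, 163)]
green
[615.7, 323.4, 151.8, 77.0, 82.1, (385, 289, 98, 91)]
[662.7, 108.8, 85.1, 83.9, 7.6, (297, 247, 55, 44)]
[646.4, -111.2, 99.9, 93.2, 52.3, (252, 199, 40, 26)]
[592.4, -314.2, 138.4, 106.3, -85.1, (227, 157, 47, 30)]
[845.6, -380.7, 437.8, 139.9, 87.7, (110, 152, 84, 94)]
67.19050513969125 322.1130604386912 202.5197478749879 [ 0.2626169  -0.46251519  0.37370106] [[ 3.60487823e-01 -9.32763688e-01  6.57538040e-04]
 [-8.87932321e-01 -3.42945630e-01  3.06536276e-01]
 [-2.85700408e-01 -1.11086444e-01 -9.51858749e-01]]
```

View pics/w0.png

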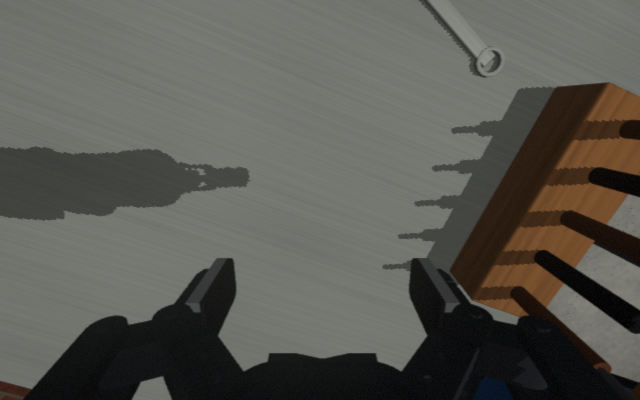

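```bash
R='x'; 
python3 -m inch '1 .4 -.38 0 0 0 0;1 .83 -.765 0 0 0 0;1 .83 -.765 0 0 0 0;1 .83 -.765 0 0 0 0'
python3 -m inch '1 .4 -.38 0 0 0 0;1 .83 -.765 0 0 0 0;1 .83 -.765 0 0 0 0;1 .83 -.765 0 0 0 0' >/dev/null
python3 -m inch '1 .4 -.38 0 0 0 0;1 .83 -.765 0 0 0 0;1 .83 -.765 0 0 0 0;1 .83 -.765 0 0 0 0' >/dev/null
python3 -m inch '1 .4 -.38 0 0 0 0;1 .83 -.765 0 0 0 0;1 .83 -.765 0 0 0 0;1 .83 -.765 0 0 0 0;1 .83 -.765 0 0 0 0'
python3 -m inch '1 0 0 0 0 0 -.2;1 0 0 0 0 0 -.4;1 0 0 0 0 0 -.6;1 0 0 0 0 0 -.74;1 0 0 0 0 0 -.74;1 0 0 0 0 0 -.74;1 0 0 0 0 0 -.74;1 0 0 0 0 0 -.74' >/dev/null
python3 -m inch '1 0 0 0 0 0 -.2;1 0 0 0 0 0 -.4;1 0 0 0 0 0 -.6;1 0 0 0 0 0 -.74;1 0 0 0 0 0 -.74;1 0 0 0 0 0 -.74;1 0 0 0 0 0 -.74;1 0 0 0 0 0 -.74;1 0 0 0 0 0 -.74;1 0 0 0 0 0 -.74'
python3 - <<'E'
from h import *
s=snap('wrist','w1.png');b,g=masks(s['img'])
for z in (.036,.0): print(rects(s,b,z,300))
print(rects(s,g,.015,300))
st=sensors.read_state();print(st['position'],st['ee_rot'],st['joints'])
E
```

```text
t: 1.65
position: [0.2648, -0.3347, 0.2317]
ee_rot: [-3.087, -0.579, -0.002]
ft_force: [-0.2, 0.1, 1.3]
opening: 1.002
finger_force: 0.0
t: 2.95
position: [0.489, 0.1199, 0.2307]
ee_rot: [-3.087, -0.581, 0.001]
ft_force: [-0.8, 0.3, -0.1]
opening: 0.998
finger_force: 0.0
t: 4.75
position: [0.4882, 0.1166, 0.2315]
ee_rot: [0.705, 3.061, -0.0]
ft_force: [0.0, 0.4, -0.1]
opening: 0.998
finger_force: 0.0
[[428.7, -297.4, 74.7, 55.5, 8.6, (0, 241, 48, 63)], [477.0, -94.4, 37.4, 34.1, 13.2, (148, 228, 33, 29)], [486.9, 114.5, 114.9, 33.0, -25.1, (306, 125, 30, 99)], [417.8, 306.9, 62.8, 55.5, -71.5, (432, 0, 64, 65)]]
[[429.8, -345.0, 82.6, 61.4, 8.6, (0, 241, 48, 63)], [483.3, -120.5, 41.4, 37.8, 13.2, (148, 228, 33, 29)], [494.2, 110.7, 127.1, 36.5, -25.1, (306, 125, 30, 99)], [417.7, 323.6, 69.5, 61.5, -71.5, (432, 0, 64, 65)]]
[[553.4, -345.6, 80.5, 20.5, -69.9, (43, 333, 38, 32)], [647.7, -99.9, 89.0, 50.2, -51.1, (217, 305, 37, 54)], [654.1, 102.1, 83.1, 77.7, 7.7, (329, 249, 76, 70)], [607.0, 317.7, 152.3, 73.6, 82.1, (446, 143, 132, 88)]]
[0.48824346 0.11677959 0.23146813] [ 7.03909112e-01  3.06155709e+00 -3.20895415e-04] [ 1.01266404e-01 -1.18367010e-02  3.88385519e-02  1.62138888e+00
 -2.43821584e-04  5.53248666e-01]
```

View pics/w1.png

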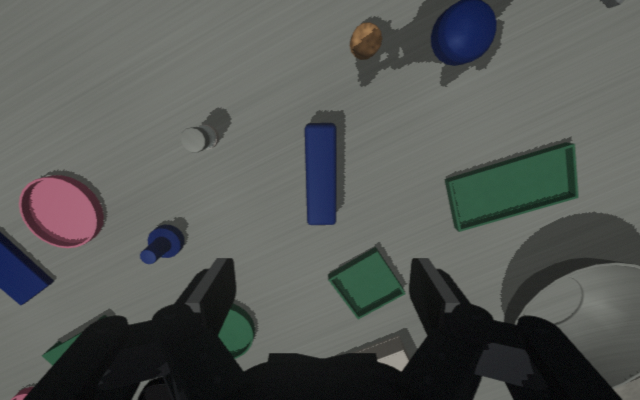

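```bash
python3 -m inch '1 0 -.013 .33 0 0 0;1 0 -.013 .66 0 0 0;1 0 -.013 1 0 0 0;1 0 -.013 1 0 0 0' >/dev/null
python3 -m inch '1 0 0 .25 0 0 0;1 0 0 .477 0 0 0;1 0 0 .477 0 0 0;1 0 0 .477 0 0 0;0 0 0 .477 0 0 0;0 0 0 .477 0 0 0;0 0 0 .477 0 0 0;0 0 0 .477 0 0 0;0 0 0 .477 0 0 0;0 0 0 .477 0 0 0;0 0 0 .477 0 0 0;0 0 0 .477 0 0 0'
python3 -m inch '0 0 0 -.15 0 0 0;0 0 0 -.4 0 0 0;0 0 0 -.66 0 0 0;0 0 0 -.66 0 0 0;0 0 0 -.66 0 0 0'
python3 - <<'E'
from h import *
s=snap('wrist','w2.png');b,g=masks(s['img'])
print(rects(s,g,.015,300));print(rects(s,b,.1,300))
s=snap('top')
b,g=masks(s['img'])
print(rects(s,g,.015,300)[:])
E
```

```text
t: 6.4
position: [0.489, 0.1156, 0.0117]
ee_rot: [0.699, 3.06, 0.0]
ft_force: [0.0, 0.2, 5.3]
opening: 0.407
finger_force: 64.0
t: 6.9
position: [0.4878, 0.1158, 0.1088]
ee_rot: [0.699, 3.062, 0.001]
ft_force: [-0.0, 0.2, -5.3]
opening: 0.41
finger_force: 62.8
[[619.7, -83.1, 38.2, 20.2, -66.5, (187, 378, 36, 22)], [602.4, 294.7, 110.7, 76.7, 82.1, (500, 172, 140, 114)]]
[[466.2, -48.6, 14.2, 13.2, -73.5, (53, 318, 24, 20)], [458.5, -16.7, 26.8, 25.8, 32.5, (75, 280, 47, 39)], [494.8, 111.9, 133.1, 43.8, -25.6, (280, 145, 85, 214)], [427.9, 250.8, 45.8, 16.7, 64.3, (491, 0, 107, 44)]]
[[528.1, 753.3, 163.4, 130.2, -85.8, (0, 211, 60, 50)], [679.1, 755.4, 192.4, 125.8, 83.8, (0, 162, 67, 43)], [587.2, -312.5, 101.9, 81.9, -85.6, (381, 159, 40, 33)], [654.1, 104.8, 74.7, 73.4, 6.9, (243, 154, 28, 29)], [634.6, -118.1, 88.7, 85.3, -6.2, (318, 152, 30, 30)], [873.5, -256.0, 142.6, 142.0, -87.2, (344, 65, 50, 48)], [863.2, -418.3, 147.7, 143.1, 86.6, (397, 64, 50, 45)]]
```

View pics/w2.png

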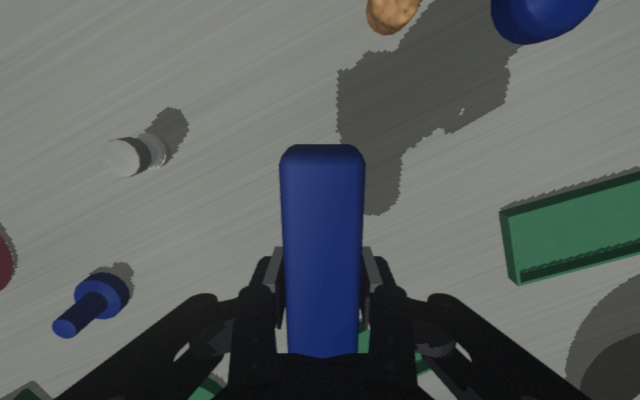

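```bash
python3 -m inch '0 -.02 .2 0 0 0 0;0 -.04 .45 0 0 0 0;0 -.06 .7 0 0 0 0;0 -.06 .783 0 0 0 0' >/dev/null
python3 -m inch '0 -.02 .2 0 0 0 .08;0 -.04 .4 0 0 0 .16;0 -.06 .6 0 0 0 .24;0 -.06 .783 0 0 0 .32;0 -.06 .783 0 0 0 .40;0 -.06 .783 0 0 0 .48;0 -.06 .783 0 0 0 .56;0 -.06 .783 0 0 0 .64;0 -.06 .783 0 0 0 .72;0 -.06 .783 0 0 0 .80;0 -.06 .783 0 0 0 .80;0 -.06 .783 0 0 0 .80'
python3 - <<'E'
from h import *
s=snap('wrist','w3.png');b,g=masks(s['img'])
print(rects(s,g,.015,300));
print(sensors.read_state()['joints'])
E
```

```text
t: 8.6
position: [0.6045, 0.3188, 0.1064]
ee_rot: [-2.363, -2.069, 0.006]
ft_force: [0.2, -0.1, -4.4]
opening: 0.408
finger_force: 62.8
[[684.5, 124.9, 65.1, 20.5, -84.0, (415, 353, 26, 47)], [613.1, 338.2, 112.4, 68.8, 82.1, (284, 107, 93, 139)]]
[ 3.87346269e-01  4.77730237e-01  3.67504063e-01  1.46376846e+00
 -1.06727393e-04  2.09094124e+00]
```

View pics/w3.png

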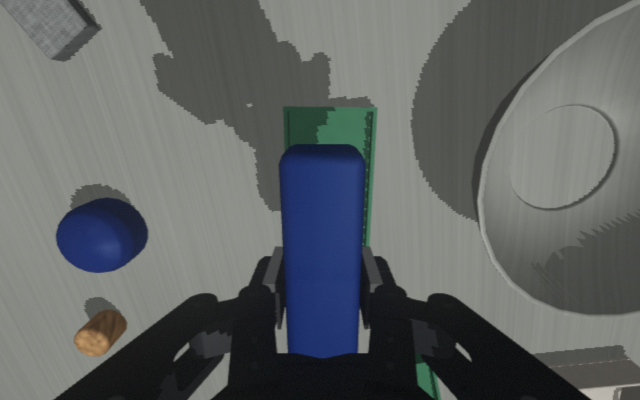

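```bash
python3 -m inch '0 0 .027 .15 0 0 0;0 0 .027 .35 0 0 0;0 0 .027 .5 0 0 0;0 0 .027 .56 0 0 0;0 0 .027 .58 0 0 0;0 0 .027 .6 0 0 0;0 0 .027 .6 0 0 0;0 0 .027 .6 0 0 0'
python3 - <<'E'
from h import *
s=snap('wrist','w4.png')
E
```

```text
t: 9.45
position: [0.6109, 0.3195, 0.0206]
ee_rot: [2.365, 2.066, 0.004]
ft_force: [-0.2, 0.1, -4.7]
opening: 0.408
finger_force: 62.7
```

View pics/w4.png

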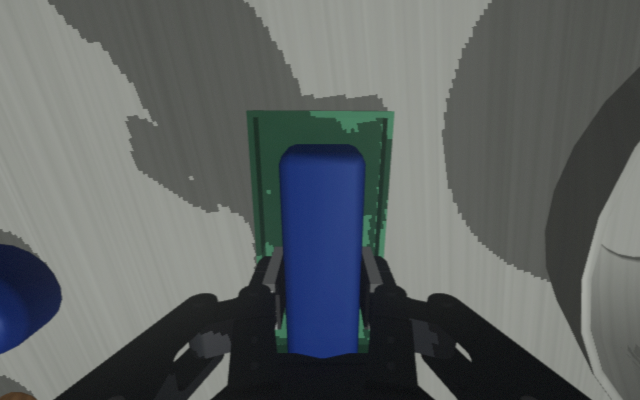

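```bash
python3 -m inch '0 0 0 .02 0 0 0;0 0 0 .035 0 0 0;0 0 0 .035 0 0 0;0 0 0 .035 0 0 0;.6 0 0 .035 0 0 0;.6 0 0 .035 0 0 0;.6 0 0 .035 0 0 0'
python3 -m inch '.7 0 0 -.2 0 0 0;.8 0 0 -.5 0 0 0;.8 0 0 -.8 0 0 0;1 0 0 -.8 0 0 0;1 0 0 -.8 0 0 0'
python3 - <<'E'
from h import *
s=snap('wrist','w5.png');b,g=masks(s['img'])
print('wr',rects(s,b,.039,300),rects(s,b,.024,300))
s=snap('top');b,g=masks(s['img'])
print('top',rects(s,b,.039,100),rects(s,b,.024,100))
E
```

```text
t: 10.2
position: [0.61, 0.319, 0.0138]
ee_rot: [2.366, 2.066, 0.001]
ft_force: [0.5, 0.1, 0.3]
opening: 0.599
finger_force: 0.0
t: 10.7
position: [0.6114, 0.3196, 0.1366]
ee_rot: [2.365, 2.065, 0.008]
ft_force: [0.2, 0.0, 0.5]
opening: 1.001
finger_force: 0.0
wr [[428.5, 319.9, 58.0, 52.8, 23.4, (76, 200, 74, 59)], [611.5, 321.3, 117.9, 34.1, 82.7, (299, 129, 43, 136)]] [[416.4, 315.1, 61.6, 56.1, 23.4, (76, 200, 74, 59)], [610.8, 316.6, 125.3, 36.3, 82.7, (299, 129, 43, 136)]]
top [[413.4, 310.9, 53.3, 51.7, -49.0, (175, 248, 21, 20)], [406.4, -322.0, 109.2, 53.0, 8.6, (402, 215, 29, 42)], [475.1, -107.4, 33.8, 30.6, -6.5, (330, 213, 12, 13)], [606.7, 319.2, 125.8, 36.0, 81.7, (158, 183, 45, 14)]] [[414.7, 316.2, 54.1, 52.5, -49.0, (175, 248, 21, 20)], [407.7, -326.0, 110.8, 53.7, 8.6, (402, 215, 29, 42)], [477.4, -108.2, 34.3, 31.1, -6.5, (330, 213, 12, 13)], [610.9, 324.6, 127.6, 36.6, 81.7, (158, 183, 45, 14)]]
```

View pics/w5.png

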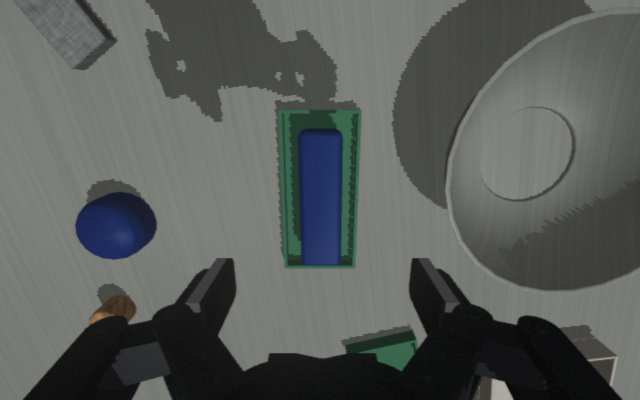

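```bash
python3 -m inch '1 -.05 -.3 0 0 0 0;1 -.1 -.646 0 0 0 0;1 -.1 -.646 0 0 0 0' >/dev/null
python3 -m inch '1 -.05 -.3 0 0 0 0;1 -.1 -.646 0 0 0 0;1 -.1 -.646 0 0 0 0;1 -.1 -.646 0 0 0 0;1 -.1 -.646 0 0 0 0'
python3 - <<'E'
from h import *
s=snap('wrist','w6.png');b,g=masks(s['img'])
for z in (.015,.024,.035): print('wr',rects(s,b,z,300))
d=nets.search_frame('wrist','weight');print([w(s,x['xyz']) for x in d])
d=nets.search_frame('wrist','plug');print([w(s,x['xyz']) for x in d])
E
```

```text
t: 11.6
position: [0.4146, 0.3154, 0.1332]
ee_rot: [2.366, 2.066, 0.001]
ft_force: [-0.9, -0.4, 0.7]
opening: 0.998
finger_force: 0.0
wr [[417.8, 312.0, 58.0, 55.7, 17.2, (294, 167, 63, 62)], [626.3, 313.1, 129.0, 38.8, 82.6, (525, 89, 78, 147)]]
wr [[418.0, 314.8, 56.0, 53.8, 17.2, (294, 167, 63, 62)], [619.4, 315.8, 124.5, 37.5, 82.6, (525, 89, 78, 147)]]
wr [[418.4, 318.2, 53.6, 51.4, 17.2, (294, 167, 63, 62)], [610.9, 319.2, 119.1, 35.9, 82.6, (525, 89, 78, 147)]]
[array([0.41864376, 0.32414453, 0.03078292])]
[array([0.38241953, 0.22911529, 0.03091973])]
```

```bash
python3 -m inch '1 0 .02 .3 0 0 0;1 0 .02 .6 0 0 0;1 0 .02 .8 0 0 0;1 0 .02 .865 0 0 0;1 0 .02 .865 0 0 0;1 0 .02 .865 0 0 0;0 0 .02 .865 0 0 0;0 0 .02 .865 0 0 0;0 0 .02 .865 0 0 0;0 0 .02 .865 0 0 0;0 0 .02 .865 0 0 0;0 0 .02 .865 0 0 0;0 0 .02 .865 0 0 0'
python3 -m inch '0 0 0 -.1 0 0 0;0 0 0 -.3 0 0 0;0 0 0 -.55 0 0 0;0 0 0 -.8 0 0 0;0 0 0 -.8 0 0 0;0 0 0 -.8 0 0 0'
python3 - <<'E'
from h import *
s=snap('wrist','w7.png')
E
```

```text
t: 13.05
position: [0.4187, 0.3162, 0.0067]
ee_rot: [2.365, 2.066, 0.008]
ft_force: [0.0, 0.3, 4.8]
opening: 0.673
finger_force: 65.1
t: 13.65
position: [0.4175, 0.3154, 0.1251]
ee_rot: [2.365, 2.066, 0.005]
ft_force: [-0.1, 0.1, -3.3]
opening: 0.669
finger_force: 65.0
```

View pics/w7.png

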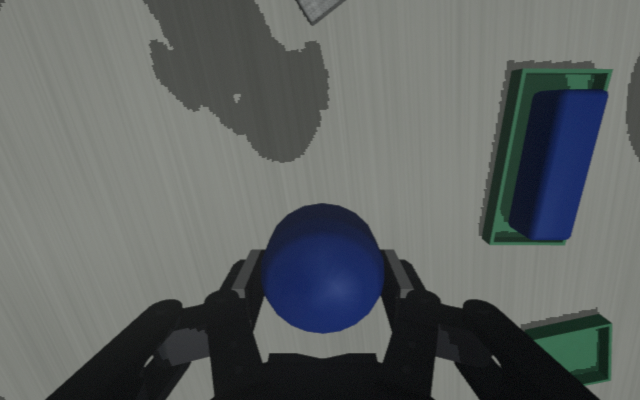

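```bash
python3 -m inch '0 -.2 .14 0 0 0 0;0 -.45 .31 0 0 0 0;0 -.7 .48 0 0 0 0;0 -.887 .61 0 0 0 0' >/dev/null
python3 -m inch '0 -.2 .14 0 0 0 0;0 -.45 .31 0 0 0 0;0 -.7 .48 0 0 0 0;0 -.887 .61 0 0 0 0;0 -.887 .61 0 0 0 0'
python3 - <<'E'
from h import *
s=snap('wrist');b,g=masks(s['img']);print(rects(s,g,.015,300))
E
python3 -m inch '0 -.2 .14 0 0 0 0;0 -.45 .31 0 0 0 0;0 -.7 .48 0 0 0 0;0 -.887 .61 0 0 0 0;0 -.887 .61 0 0 0 0;0 -.887 .61 0 0 0 0;0 -.887 .61 0 0 0 0'
python3 - <<'E'
from h import *
s=snap('wrist','w8.png');b,g=masks(s['img']);print(rects(s,g,.015,300),rects(s,b,.14,300))
s=snap('top');b,g=masks(s['img'])
print([(np.round(w(s,d['xyz']),3),d['score']) for d in nets.search_frame('top','round_pan')])
for z in (.002,.014): print('top',z,[r for r in rects(s,g,z,100) if abs(r[0]-635)<40])
E
```

```text
t: 14.6
position: [0.5623, 0.0224, 0.1206]
ee_rot: [-2.371, -2.059, 0.006]
ft_force: [-0.1, 1.0, -1.6]
opening: 0.669
finger_force: 65.0
[[830.9, -212.3, 90.9, 70.7, -80.1, (568, 341, 72, 59)], [601.2, -117.1, 67.2, 21.0, -80.4, (370, 297, 23, 57)], [663.5, -87.2, 52.8, 14.9, -50.2, (421, 279, 42, 30)], [656.9, 101.7, 78.9, 77.4, 7.7, (369, 16, 118, 132)]]
t: 15.35
position: [0.6338, -0.1156, 0.1225]
ee_rot: [-2.362, -2.067, 0.002]
ft_force: [0.5, 0.9, -2.4]
opening: 0.669
finger_force: 65.2
[[590.3, -269.6, 87.8, 35.1, -1.6, (256, 332, 88, 32)], [866.9, -285.5, 230.2, 124.6, -79.8, (506, 227, 134, 173)], [642.9, -109.0, 93.5, 67.4, -15.4, (275, 152, 108, 82)]] [[552.0, -171.8, 23.3, 20.5, -7.3, (166, 370, 43, 30)], [550.0, -82.1, 10.3, 10.3, 70.5, (115, 224, 24, 22)], [636.0, -114.2, 65.9, 57.9, 54.2, (261, 204, 124, 130)], [565.2, -75.1, 20.5, 18.7, -66.1, (129, 195, 48, 44)]]
[(array([ 0.39 , -0.203, -0.   ]), 0.95), (array([ 0.726, -0.27 ,  0.003]), 0.91), (array([ 0.649, -0.476,  0.003]), 0.64)]
top 0.002 [[609.8, 324.9, 148.2, 67.0, 82.1, (157, 180, 53, 24)], [658.2, 106.5, 75.3, 74.2, 7.9, (243, 154, 28, 29)]]
top 0.014 [[606.5, 320.7, 146.5, 66.3, 82.1, (157, 180, 53, 24)], [654.4, 104.7, 74.4, 73.4, 7.9, (243, 154, 28, 29)]]
```

View pics/w8.png

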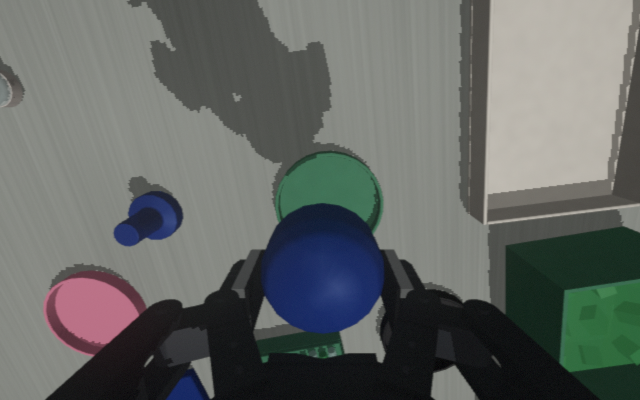

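Run:
```python
from h import *
from scipy.optimize import least_squares
s=snap('wrist');b,g=masks(s['img'])
c=[c for c in cv2.findContours(g,cv2.RETR_EXTERNAL,cv2.CHAIN_APPROX_NONE)[0] if abs(cv2.boundingRect(c)[0]-275)<6 and cv2.boundingRect(c)[1]<200][0][:,0]
hull=cv2.convexHull(c)[:,0]; P=c[c[:,1]<200]
# keep outer points only: near hull
P=np.array([p for p in P if abs(cv2.pointPolygonTest(hull,(float(p[0]),float(p[1])),True))<1.2])
th=np.linspace(0,2*np.pi,720)
def res(q):
    H=[]
    for z in (0,.014):
        H+= [proj(s,np.array([q[0]+.048*np.cos(t),q[1]+.048*np.sin(t),z])) for t in th]
    h=cv2.convexHull(np.array(H,np.float32))
    return [cv2.pointPolygonTest(h,(float(x),float(y)),True)-.5 for x,y in P]
r=least_squares(res,[.635,-.118],diff_step=1e-3);print(r.x,np.abs(r.fun).mean(),len(P))
st=sensors.read_state();print(st['position'])
```

```text
[ 0.63881357 -0.12466499] 0.33422236367058766 141
[ 0.63464377 -0.11611359  0.12387396]
```

```bash
python3 -m inch '0 -.03 .027 .15 0 0 0;0 -.03 .027 .35 0 0 0;0 -.03 .027 .55 0 0 0;0 -.03 .027 .65 0 0 0;0 -.03 .027 .7 0 0 0;0 -.03 .027 .7 0 0 0;0 -.03 .027 .7 0 0 0'
python3 - <<'E'
from h import *
s=snap('wrist','w9.png')
E
```

```text
t: 16.25
position: [0.6396, -0.1227, 0.0205]
ee_rot: [2.364, 2.065, 0.002]
ft_force: [0.0, 0.3, -1.8]
opening: 0.67
finger_force: 65.2
```

View pics/w9.png

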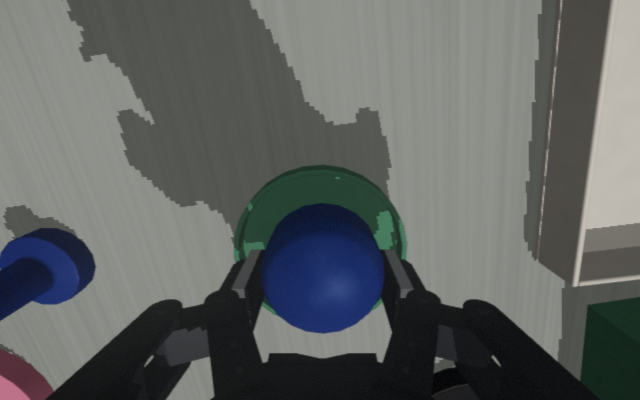

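```bash
python3 -m inch '0 -.007 0 .03 0 0 0;0 -.007 0 .057 0 0 0;0 -.007 0 .057 0 0 0;0 -.007 0 .057 0 0 0'
python3 -m inch '.8 0 0 0 0 0 0;.8 0 0 0 0 0 0;.85 0 0 0 0 0 0'
python3 -m inch '.85 0 0 -.2 0 0 0;.85 0 0 -.5 0 0 0;1 0 0 -.8 0 0 0;1 0 0 -.8 0 0 0;1 0 0 -.8 0 0 0'
python3 - <<'E'
from h import *
s=snap('wrist','w10.png');b,g=masks(s['img'])
print('wr',rects(s,b,.055,300),rects(s,b,.02,300))
s=snap('top');b,g=masks(s['img'])
print('top',rects(s,b,.055,50),rects(s,b,.014,50))
E
```

```text
t: 16.7
position: [0.6381, -0.1236, 0.0101]
ee_rot: [-2.366, -2.066, 0.0]
ft_force: [-0.8, 0.3, -2.7]
opening: 0.67
finger_force: 65.2
t: 17.0
position: [0.6388, -0.1237, 0.011]
ee_rot: [2.365, 2.066, 0.001]
ft_force: [-0.0, -0.4, 0.3]
opening: 0.849
finger_force: 0.0
t: 17.5
position: [0.64, -0.1241, 0.1333]
ee_rot: [2.362, 2.064, 0.005]
ft_force: [-0.8, -0.1, -1.1]
opening: 0.999
finger_force: 0.0
wr [[453.2, -280.7, 38.2, 27.7, -8.0, (132, 377, 40, 23)], [500.9, -102.4, 50.9, 35.0, 1.8, (110, 184, 63, 48)], [640.8, -114.6, 52.2, 50.0, 80.3, (287, 165, 66, 66)]] [[421.9, -317.8, 44.2, 32.0, -8.0, (132, 377, 40, 23)], [477.1, -111.1, 59.0, 40.6, 1.8, (110, 184, 63, 48)], [639.2, -125.3, 60.5, 57.9, 80.3, (287, 165, 66, 66)]]
top [[405.2, -317.8, 107.3, 52.0, 8.8, (402, 215, 29, 42)], [601.5, 312.2, 121.0, 34.7, 82.0, (159, 183, 44, 14)]] [[408.7, -328.7, 111.7, 54.1, 8.8, (402, 215, 29, 42)], [612.9, 326.9, 125.9, 36.1, 82.0, (159, 183, 44, 14)]]
```

View pics/w10.png

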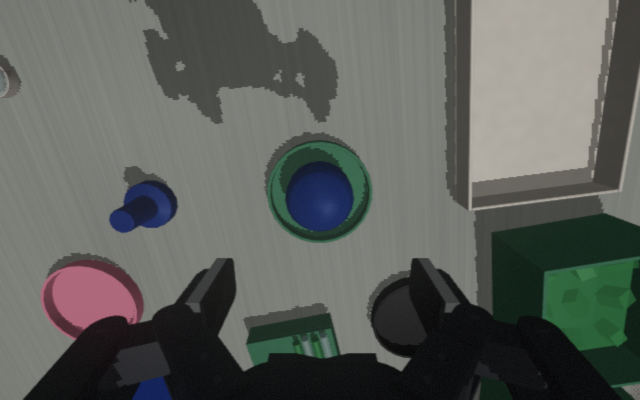

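```bash
python3 -m inch '1 -.01 -.3 0 0 0 0;1 -.025 -.545 0 0 0 0;1 -.025 -.545 0 0 0 0' >/dev/null
python3 -m inch '1 -.01 -.3 0 0 0 0;1 -.025 -.545 0 0 0 0;1 -.025 -.545 0 0 0 0;1 -.025 -.545 0 0 0 0;1 -.025 -.545 0 0 0 0'
cat >> h.py <<'E'
from scipy.optimize import minimize
def stop_fit(s,m,x0,z0=0):
    th=np.linspace(0,2*np.pi,60)
    def cyl(x,y,r,a,b): return cv2.convexHull(np.array([proj(s,np.array([x+r*np.cos(t),y+r*np.sin(t),z])) for z in (a,b) for t in th]).round().astype(np.int32))
    def cost(q):
        k=np.zeros_like(m)
        for r,a,b in ((.022,0,.014),(.0105,.014,.052)): cv2.fillConvexPoly(k,cyl(*q,r,z0+a,z0+b),255)
        return 1-(k&m>0).sum()/(k|m>0).sum()
    r=minimize(cost,x0,method='Nelder-Mead',options=dict(initial_simplex=[x0,[x0[0]+.006,x0[1]],[x0[0],x0[1]+.006]]))
    return r.x,1-r.fun
def blob(m,near):
    n,l,st,ce=cv2.connectedComponentsWithStats(m)
    i=1+np.argmin(np.where(st[1:,4]<40,1e9,np.linalg.norm(ce[1:]-near,axis=1)))
    return (l==i).astype(np.uint8)*255
E
python3 - <<'E'
from h import *
for n in ('wrist','top'):
    s=snap(n);b,g=masks(s['img'])
    m=blob(b,proj(s,np.array([.477,-.109,.025]))); m=cv2.morphologyEx(m,cv2.MORPH_CLOSE,np.ones((3,3)))
    print(n,cv2.boundingRect(m),stop_fit(s,m,[.477,-.109]))
print('jar',back(s,294,257,.023),'plug',back(s,221,268,.02))
print(sensors.read_state()['position'])
E
```

```text
t: 18.4
position: [0.4763, -0.1093, 0.1301]
ee_rot: [2.365, 2.066, 0.001]
ft_force: [0.0, -0.3, 0.3]
opening: 1.0
finger_force: 0.0
wrist (305, 176, 46, 48) (array([ 0.48142916, -0.11158915]), np.float64(0.6426166426166426))
top (402, 215, 29, 42) (array([ 0.477, -0.109]), np.float64(0.0))
jar [0.38444695 0.0179915  0.023     ] plug [0.37646558 0.22069217 0.02      ]
[ 0.476579   -0.10933445  0.13048255]
```

Run:
```python
from h import *
s=snap('wrist','w11.png');hsv=cv2.cvtColor(s['img'],cv2.COLOR_RGB2HSV)
m=cv2.inRange(hsv,(105,90,15),(135,255,255))
m=blob(m,proj(s,np.array([.478,-.11,.02])));print(cv2.boundingRect(m),(m>0).sum())
q,i=stop_fit(s,m,[.48,-.111]);print(q,i)
print([proj(s,np.array([*q,z])).round() for z in (0,.014,.052)])
for r in m[165:245:5,290:365:3]: print(''.join('#' if v else '.' for v in r))
```

```text
(304, 174, 47, 51) 1786
[ 0.48049598 -0.11347461] 0.861969111969112
[array([326., 196.]), array([326., 200.]), array([327., 215.])]
.........................
.........................
...........####..........
........##########.......
......#############......
.....###############.....
.....################....
.....################....
.....###############.....
......#############......
........##########.......
..........######.........
.........................
.........................
.........................
.........................
```

```bash
python3 -m inch '1 -.02 .027 .3 0 0 0;1 -.02 .027 .6 0 0 0;1 -.02 .027 .71 0 0 0;1 -.02 .027 .71 0 0 0;.5 -.02 .027 .71 0 0 0;0 -.02 .027 .71 0 0 0;0 -.02 .027 .71 0 0 0;0 -.02 .027 .71 0 0 0;0 -.02 .027 .71 0 0 0;0 -.02 .027 .71 0 0 0;0 -.02 .027 .71 0 0 0;0 -.02 .027 .71 0 0 0'
python3 -m inch '0 0 0 -.1 0 0 0;0 0 0 -.3 0 0 0;0 0 0 -.5 0 0 0;0 0 0 -.6 0 0 0;0 0 0 -.6 0 0 0;0 0 0 -.6 0 0 0'
```

```text
t: 19.75
position: [0.4802, -0.113, 0.0253]
ee_rot: [2.364, 2.065, 0.002]
ft_force: [0.3, 0.8, 6.0]
opening: 0.224
finger_force: 59.4
t: 20.35
position: [0.4785, -0.1124, 0.113]
ee_rot: [-2.365, -2.066, 0.001]
ft_force: [-0.6, -0.4, -0.7]
opening: 0.225
finger_force: 58.9
```

```bash
python3 -m inch '0 .25 .15 0 0 0 0;0 .5 .3 0 0 0 0;0 .79 .48 0 0 0 0;0 .79 .48 0 0 0 0' >/dev/null
python3 -m inch '0 .25 .15 0 0 0 0;0 .5 .3 0 0 0 0;0 .79 .48 0 0 0 0;0 .79 .48 0 0 0 0;0 .79 .48 0 0 0 0;0 .79 .48 0 0 0 0'
python3 - <<'E'
from h import *
s=snap('wrist','w12.png');b,g=masks(s['img']);print(rects(s,g,.0075,300),rects(s,b,.1,300))
print(sensors.read_state()['position'])
E
```

```text
t: 21.35
position: [0.652, 0.102, 0.1123]
ee_rot: [-2.366, -2.065, 0.004]
ft_force: [0.1, 0.4, -1.3]
opening: 0.222
finger_force: 59.2
[[657.9, 100.2, 81.6, 79.0, -82.3, (272, 144, 112, 94)], [599.6, 251.6, 73.2, 15.0, -7.8, (169, 0, 104, 25)]] [[650.2, 97.3, 60.9, 41.8, 64.7, (286, 207, 74, 98)]]
[0.65225966 0.1016598  0.11314055]
```

View pics/w12.png

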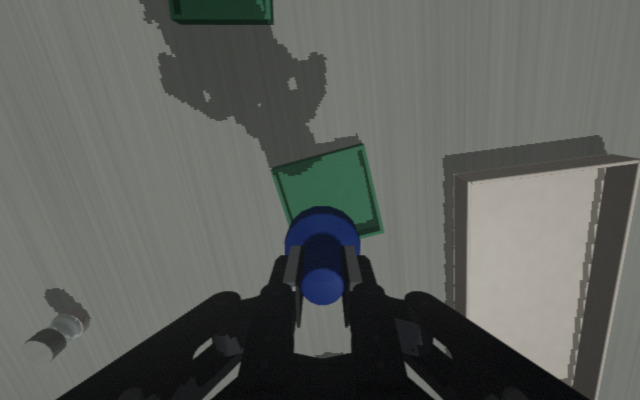

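```bash
python3 -m inch '0 0 .03 .15 0 0 0;0 0 .03 .3 0 0 0;0 0 .03 .45 0 0 0;0 0 .03 .53 0 0 0;0 0 .03 .555 0 0 0;0 0 .03 .555 0 0 0;0 0 .03 .555 0 0 0;0 0 .03 .555 0 0 0'
```

```text
t: 22.2
position: [0.6591, 0.1024, 0.0324]
ee_rot: [2.365, 2.065, 0.004]
ft_force: [0.0, -0.2, -0.9]
opening: 0.223
finger_force: 59.2
```

```bash
python3 -m inch '0 0 0 .012 0 0 0;0 0 0 .025 0 0 0;0 0 0 .025 0 0 0;0 0 0 .025 0 0 0'
python3 -m inch '.3 0 0 0 0 0 0;.5 0 0 0 0 0 0;.6 0 0 0 0 0 0;.6 0 0 0 0 0 0'
python3 -m inch '.6 0 0 -.2 0 0 0;.6 0 0 -.5 0 0 0;1 0 0 -.8 0 0 0;1 0 0 -.9 0 0 0;1 0 0 -.9 0 0 0;1 0 0 -.9 0 0 0'
python3 - <<'E'
from h import *
s=snap('wrist','w13.png');hsv=cv2.cvtColor(s['img'],cv2.COLOR_RGB2HSV)
m=blob(cv2.inRange(hsv,(105,90,15),(135,255,255)),proj(s,np.array([.658,.101,.02])))
q,i=stop_fit(s,m,[.659,.102],.003);print(q,i,cv2.boundingRect(m))
g=masks(s['img'])[1];print(rects(s,g,.01,300))
E
```

```text
t: 22.6
position: [0.6588, 0.1025, 0.0284]
ee_rot: [2.365, 2.066, 0.003]
ft_force: [-0.6, 0.6, 5.2]
opening: 0.217
finger_force: 59.9
t: 23.0
position: [0.6575, 0.1023, 0.026]
ee_rot: [-2.366, -2.066, 0.001]
ft_force: [0.2, 0.2, 0.3]
opening: 0.597
finger_force: 0.0
t: 23.6
position: [0.6578, 0.1023, 0.1609]
ee_rot: [-2.366, -2.066, 0.001]
ft_force: [-0.1, 0.1, -0.5]
opening: 0.999
finger_force: 0.0
[0.65951984 0.1033592 ] 0.8804475853945819 (302, 164, 43, 46)
[[841.1, -192.7, 48.1, 31.9, -7.6, (474, 380, 38, 20)], [643.2, -89.0, 87.7, 38.1, -6.3, (295, 328, 73, 27)], [657.9, 101.0, 80.0, 78.0, -82.3, (274, 140, 94, 93)], [601.3, 258.7, 72.2, 29.4, -7.7, (188, 0, 87, 40)]]
```

```bash
python3 -m inch '1 -.3 -.07 -.09 0 0 0;1 -.6 -.14 -.09 0 0 0;1 -.977 -.22 -.09 0 0 0;1 -.977 -.22 -.09 0 0 0' >/dev/null
python3 -m inch '1 -.3 -.07 -.09 0 0 0;1 -.6 -.14 -.09 0 0 0;1 -.977 -.22 -.09 0 0 0;1 -.977 -.22 -.09 0 0 0' >/dev/null
python3 -m inch '1 -.3 -.07 -.09 0 0 .09;1 -.6 -.14 -.09 0 0 .18;1 -.977 -.22 -.09 0 0 .27;1 -.977 -.22 -.09 0 0 .36;1 -.977 -.22 -.09 0 0 .45;1 -.977 -.22 -.09 0 0 .54;1 -.977 -.22 -.09 0 0 .63;1 -.977 -.22 -.09 0 0 .72;1 -.977 -.22 -.09 0 0 .82;1 -.977 -.22 -.09 0 0 .82;1 -.977 -.22 -.09 0 0 .82'
python3 - <<'E'
from h import *
s=snap('wrist','w14.png');b,g=masks(s['img']);print('deck .025',rects(s,g,.025,300),'\n0',rects(s,g,.0,300));print(rects(s,b,.012,300))
s=snap('top');b,g=masks(s['img']);print('top .025',[r for r in rects(s,g,.025,100) if r[1]<-200 and r[0]<700]);print([r for r in rects(s,b,.012,100) if r[1]<-200])
print(sensors.read_state()['joints'])
E
```

```text
t: 25.55
position: [0.5006, -0.3189, 0.2005]
ee_rot: [-3.13, -0.238, 0.003]
ft_force: [-0.7, -0.3, 0.2]
opening: 0.998
finger_force: 0.0
deck .025 [[590.6, -315.2, 100.7, 89.1, -85.1, (280, 41, 108, 102)], [617.7, -135.3, 95.0, 53.4, -81.3, (91, 0, 105, 65)]] 
0 [[591.5, -315.7, 108.6, 96.1, -85.1, (280, 41, 108, 102)], [620.7, -121.7, 102.4, 57.6, -81.3, (91, 0, 105, 65)]]
[[412.3, -333.8, 117.2, 57.5, 8.7, (298, 205, 50, 88)], [629.1, -121.3, 71.7, 34.0, -81.3, (99, 0, 77, 41)]]
top .025 [[584.7, -309.8, 100.3, 79.6, -84.8, (381, 159, 38, 33)]]
[]
[-6.80883032e-01  2.26295673e-01  2.36488504e-01  1.58264855e+00
  1.70206289e-04  2.31024740e+00]
```

```bash
python3 -m inch '1 -.3 0 .2 0 0 0;1 -.6 0 .4 0 0 0;1 -.914 0 .6 0 0 0;1 -.914 0 .6 0 0 0;1 -.914 0 .6 0 0 0;1 -.914 0 .6 0 0 0'
python3 - <<'E'
from h import *
s=snap('wrist','w15.png');b,g=masks(s['img']);print(rects(s,b,.012,300),rects(s,b,0,300));print(rects(s,g,.025,300))
E
```

```text
t: 26.25
position: [0.3658, -0.3406, 0.1129]
ee_rot: [3.132, 0.233, 0.002]
ft_force: [-0.1, -0.0, 0.5]
opening: 1.001
finger_force: 0.0
[[410.5, -333.9, 117.0, 58.0, 8.6, (282, 71, 78, 148)]] [[408.8, -334.1, 122.7, 60.9, 8.6, (282, 71, 78, 148)]]
[]
```

```bash
python3 -m inch '.82 0 0 .2 0 0 0;.82 0 0 .4 0 0 0;.82 0 0 .6 0 0 0;.82 0 0 .68 0 0 0;.82 0 0 .72 0 0 0;.82 0 0 .745 0 0 0;.82 0 0 .745 0 0 0;.82 0 0 .745 0 0 0'
python3 -m inch '.82 0 0 .01 0 0 0;.82 0 0 .02 0 0 0;.82 0 0 .02 0 0 0'
```

```text
t: 27.1
position: [0.366, -0.3413, 0.002]
ee_rot: [3.131, 0.232, 0.002]
ft_force: [0.3, -0.5, 0.2]
opening: 0.82
finger_force: 0.0
t: 27.4
position: [0.365, -0.3402, -0.0025]
ee_rot: [3.133, 0.232, 0.0]
ft_force: [0.7, 0.4, 0.7]
opening: 0.82
finger_force: 0.0
```

```bash
python3 -m inch '0 0 0 0 0 0 0;0 0 0 0 0 0 0;0 0 0 0 0 0 0;0 0 0 0 0 0 0;0 0 0 0 0 0 0;0 0 0 0 0 0 0'
python3 -m inch '0 0 0 -.01 0 0 0;0 0 0 -.027 0 0 0;0 0 0 -.033 0 0 0;0 0 0 -.033 0 0 0'
python3 - <<'E'
from h import *
s=snap('wrist','w16.png');b,g=masks(s['img']);print(rects(s,b,.017,300));print(rects(s,b,.0,300))
E
```

```text
t: 28.0
position: [0.3653, -0.3406, -0.002]
ee_rot: [3.132, 0.232, 0.001]
ft_force: [0.0, -0.2, 4.7]
opening: 0.679
finger_force: 65.8
t: 28.4
position: [0.3647, -0.3397, 0.0018]
ee_rot: [-3.132, -0.232, 0.001]
ft_force: [0.3, 0.6, -0.8]
opening: 0.684
finger_force: 65.0
[[410.8, -333.8, 116.2, 58.2, 8.6, (246, 34, 151, 265)]]
[[406.5, -334.4, 131.7, 66.0, 8.6, (246, 34, 151, 265)]]
```

View pics/w16.png

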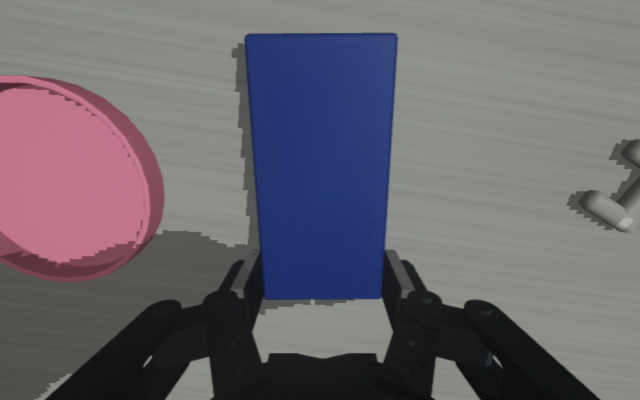

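```bash
python3 -m inch '0 .1 -.006 0 0 0 .02;0 .22 -.006 0 0 0 .041;0 .35 -.006 0 0 0 .041;0 .439 -.006 0 0 0 .041;0 .439 -.006 0 0 0 .041;0 .439 -.006 0 0 0 .041'
python3 - <<'E'
from h import *
s=snap('wrist','w17.png');b,g=masks(s['img']);print(rects(s,b,.016,300));print('deck',rects(s,g,.025,300))
s=snap('top');b,g=masks(s['img']);print('top',[r for r in rects(s,g,.025,100) if r[1]<-200 and r[0]<700])
E
```

```text
t: 29.05
position: [0.4296, -0.3293, 0.0021]
ee_rot: [-3.138, -0.132, 0.002]
ft_force: [0.2, 0.8, -0.8]
opening: 0.682
finger_force: 65.0
[[475.8, -326.4, 117.3, 58.8, 4.9, (245, 34, 152, 265)]]
deck []
top [[573.8, -310.6, 101.5, 62.0, -83.7, (383, 165, 38, 27)]]
```

```bash
python3 -m inch '0 .1 .005 0 0 0 0;0 .2 .005 0 0 0 0;0 .3 .005 0 0 0 0;0 .4 .005 0 0 0 0;0 .48 .005 0 0 0 0;0 .52 .005 0 0 0 0;0 .52 .005 0 0 0 0;0 .52 .005 0 0 0 0'
python3 -m inch '0 .02 0 0 0 0 0;0 .035 0 0 0 0 0;0 .045 0 0 0 0 0;0 .045 0 0 0 0 0'
```

```text
t: 29.95
position: [0.5072, -0.3238, 0.0022]
ee_rot: [-3.139, -0.131, 0.002]
ft_force: [-0.6, 0.2, -2.4]
opening: 0.677
finger_force: 65.0
t: 30.35
position: [0.5147, -0.3233, 0.0025]
ee_rot: [3.139, 0.131, 0.0]
ft_force: [0.2, 0.1, -1.3]
opening: 0.685
finger_force: 65.0
```

```bash
python3 -m inch '0 0 0 .012 0 0 0;0 0 0 .02 0 0 0;0 .012 0 .02 0 0 0;0 .024 0 .02 0 0 0;0 .024 0 .02 0 0 0;0 .024 0 .02 0 0 0'
python3 -m inch '0 .008 0 0 0 0 0;0 .014 0 0 0 0 0;0 .014 0 0 0 0 0;0 .014 0 0 0 0 0'
```

```text
t: 30.95
position: [0.5183, -0.323, -0.0005]
ee_rot: [3.139, 0.131, 0.0]
ft_force: [-0.8, -0.2, -1.3]
opening: 0.679
finger_force: 65.0
t: 31.35
position: [0.5202, -0.3228, -0.0006]
ee_rot: [-3.139, -0.131, 0.0]
ft_force: [-0.3, 0.7, -1.1]
opening: 0.68
finger_force: 65.0
```

```bash
python3 -m inch '0 .008 0 0 0 0 0;0 .014 0 0 0 0 0;0 .014 0 0 0 0 0;0 .014 0 0 0 0 0'
python3 -m inch '0 .008 0 0 0 0 0;0 .014 0 0 0 0 0;0 .014 0 0 0 0 0;0 .014 0 0 0 0 0'
```

```text
t: 31.75
position: [0.5203, -0.3226, -0.0012]
ee_rot: [-3.138, -0.129, 0.007]
ft_force: [-5.7, -0.4, -0.8]
opening: 0.681
finger_force: 65.1
t: 32.15
position: [0.5203, -0.3225, -0.0016]
ee_rot: [-3.138, -0.128, 0.014]
ft_force: [-9.8, -0.1, 0.2]
opening: 0.678
finger_force: 65.3
```

```bash
python3 -m inch '.3 0 0 0 0 0 0;.85 0 0 0 0 0 0;.85 0 0 0 0 0 0;.85 0 0 0 0 0 0'
python3 -m inch '.85 0 0 -.1 0 0 0;.85 0 0 -.25 0 0 0;.85 -.2 0 -.4 0 0 0;0 -.35 0 -.4 0 0 0;0 -.35 0 -.4 0 0 0;0 -.35 0 -.4 0 0 0;0 -.35 0 -.4 0 0 0;0 -.35 0 -.4 0 0 0;0 -.35 0 -.4 0 0 0'
python3 - <<'E'
from h import *
s=snap('wrist','w18.png');b,g=masks(s['img']);print(rects(s,b,.012,300));print('deck',rects(s,g,.025,300))
E
```

```text
t: 32.55
position: [0.5258, -0.3229, 0.0004]
ee_rot: [3.138, 0.132, 0.004]
ft_force: [-0.5, -0.2, -0.2]
opening: 0.853
finger_force: 0.0
t: 33.45
position: [0.4726, -0.3265, 0.059]
ee_rot: [-3.138, -0.132, 0.001]
ft_force: [0.7, -0.5, 0.1]
opening: 0.001
finger_force: 0.0
[[526.6, -322.9, 58.4, 37.7, -85.1, (274, 116, 97, 62)]]
deck [[574.0, -316.6, 100.7, 55.9, -85.1, (218, 0, 200, 116)]]
```

```bash
python3 -m inch '0 0 0 .15 0 0 0;0 0 0 .3 0 0 0;0 0 0 .347 0 0 0;0 0 0 .347 0 0 0;0 .04 0 .347 0 0 0;0 .08 0 .347 0 0 0;0 .1 0 .347 0 0 0;0 .12 0 .347 0 0 0;0 .13 0 .347 0 0 0;0 .13 0 .347 0 0 0;0 .13 0 .347 0 0 0'
python3 -m inch '0 .007 0 0 0 0 0;0 .014 0 0 0 0 0;0 .02 0 0 0 0 0;0 .02 0 0 0 0 0'
python3 -m inch '0 .007 0 0 0 0 0;0 .014 0 0 0 0 0;0 .02 0 0 0 0 0;0 .02 0 0 0 0 0'
```

```text
t: 34.6
position: [0.4915, -0.3252, 0.0074]
ee_rot: [-3.139, -0.131, 0.0]
ft_force: [-0.7, 0.5, -0.5]
opening: -0.002
finger_force: 0.0
t: 35.0
position: [0.4946, -0.3249, 0.0073]
ee_rot: [-3.139, -0.131, 0.0]
ft_force: [0.2, -0.0, -0.1]
opening: 0.002
finger_force: 0.0
t: 35.4
position: [0.4949, -0.3249, 0.0072]
ee_rot: [3.139, 0.13, -0.009]
ft_force: [-7.5, -0.5, 4.1]
opening: 0.006
finger_force: 3.5
```

```bash
python3 -m inch '0 -.1 0 0 0 0 0;0 -.2 0 0 0 0 0;0 -.3 0 -.3 0 0 0;0 -.5 0 -.7 0 0 0;0 -.9 0 -1 0 0 0;0 -.9 0 -1 0 0 0;0 -.9 0 -1 0 0 0;0 -.9 0 -1 0 0 0;0 -.9 0 -1 0 0 0'
python3 - <<'E'
from h import *
s=snap('wrist');b,g=masks(s['img']);print('slab',rects(s,b,.012,300));print('deck',rects(s,g,.025,300))
s=snap('scene')
for l in ['bar','weight','stopper','slab','jar','plug']:
    print(l,[(np.round(w(s,d['xyz']),3).tolist(),round(d['score'],2)) for d in nets.search_frame('scene',l)][:3])
s=snap('top');b,g=masks(s['img']);print(rects(s,b,.03,40))
for n,p in (('jar',(294,257)),('plug',(221,268))): 
    c=s['img'][p[1]-5:p[1]+6,p[0]-5:p[0]+6].reshape(-1,3).astype(int); o=cv2.cvtColor(cv2.imread('pics/top0.png'),cv2.COLOR_BGR2RGB)[p[1]-5:p[1]+6,p[0]-5:p[0]+6].reshape(-1,3).astype(int); print(n,np.abs(c-o).mean())
E
```

```text
t: 36.3
position: [0.3634, -0.3354, 0.156]
ee_rot: [-3.137, -0.132, 0.0]
ft_force: [0.4, -0.8, -0.5]
opening: 0.002
finger_force: 0.0
slab [[515.5, -323.7, 57.8, 18.1, -85.1, (288, 0, 70, 26)]]
deck []
bar [([0.626, 0.33, 0.038], 0.88)]
weight [([0.648, -0.109, 0.031], 0.86)]
stopper [([0.667, 0.114, 0.02], 0.91)]
slab [([0.521, -0.319, 0.014], 0.69)]
jar [([0.395, 0.019, 0.027], 0.54)]
plug [([0.388, 0.221, 0.026], 0.55)]
[[523.2, -313.3, 53.2, 37.3, -84.8, (395, 188, 21, 16)], [608.8, 320.9, 123.6, 36.5, 81.9, (159, 183, 44, 14)], [652.2, 104.4, 37.8, 36.1, 83.8, (249, 161, 14, 13)], [634.2, -119.0, 54.3, 52.3, -6.2, (324, 156, 19, 19)]]
jar 14.074380165289256
plug 13.757575757575758
```

```bash
python3 -c "
from rig import workorder; print(workorder.finish_job())"
```

```text
the job is handed in; nothing more can be done
None
```

The job is handed in at about 37 s: the bar is in the long tray, the paperweight in the round pan and the stopper standing in the square tray, with the slab against the stop under the shelf; the closing check found the jar and plug about where they started.

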